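# Close the last sample tin, then find the heaviest by feel

## Robot

A 6-joint arm with a two-finger parallel gripper is mounted at the origin on a cart in front of the work surface, level with it; the furniture and walls round the work are solid. World frame = base frame: x ahead of the robot, y to its left, z up, the work surface at z = 0. Lengths are in m, angles in rad, forces in N, time in s.
With the tool pointing down it reaches from about 0.25 to 0.725 m from the base axis. Payload 4 kg.
Tool frame: the origin (TCP) lies on the centre line of the jaws, within the pads' length; the fingertips stand ahead of it and the grasp point (between the pads) lies 11 mm behind it (bot.tip_extent is the z of the fingertips in the tool frame, in m); z points along the fingers, y is the direction in which the jaws open and shut (so a half turn about z gives the same grasp; the last joint's range is limited). The gripper opens to 85 mm and grips with 20 to 120 N. Pads are 22 mm wide; open, the fingers measure 114 mm over their backs; the gripper's body (76 mm by 85 mm) begins 54 mm behind the grasp point. The pads swing forward as they close: fully open they stand 13 mm farther back than shut.
Start: joints at [-1.134, 0.241, 0.005, 1.335, 0, 1.571], TCP at [0.212, -0.453, 0.239] pointing down, gripper open.
Joint ranges: [-2.72, 2.72], [-1.05, 1.87], [-1.09, 1.28], [-1.99, 2.15], [-1.42, 1.44], [-3.14, 3.14]. Speed limits (rad/s): [2.79, 2.79, 3.14, 3.14, 3.14, 3.14].

## Interface

Orientations are given as a unit quaternion [x, y, z, w].
In Python, from workcell import bot gives the robot as it stands.
- The arm moves only by the shell command python3 -m jog 'ROWS'. ROWS is JSON, a list that holds one entry, the list of rows, each a list of 7 numbers: the shift along the world's x, y, z in m, then the turn, a rotation vector about the world's x, y, z in degrees, then the closure in counts, from 0 (fully open) to 255 (shut). In form: [[[tx, ty, tz, ax, ay, az, fingers], ...]]. A call has 1 to 10 rows; each row is the pose to reach, as a shift and turn from the pose commanded when the call began; what a row does not reach only later rows make up. A row lasts 1/12 s, in which the tool goes at most 41.7 mm and 7.16 degrees, less where a joint would pass 70% of its speed; a pose out of reach is approached as far as the arm can. A call with a gripper value outside its range is refused whole. The fingers move at their own pace and stop on an object; the grip force is fixed at half the most. Time passes only in rows, so rows that repeat a pose let the fingers close. It gives the time, the measured TCP pose, the force and the opening at its end, in the units of the state.
- bot.get_obs(): the state, without advancing time (a new reading comes with each control period).
- bot.camera(name): name is "scene" or "top" or "wrist"; returns the picture (480x640x3 uint8, blue, green, red); there is no depth.
- bot.camera_model(name): a dict with "K" (3x3 intrinsics, pixels), "k1" (the pictures are not rectified: a ray, as slopes to the right and down, at radius r is drawn at 1 + k1 r^2 times it, then the intrinsics apply), "T" (4x4, takes a point from camera to world coordinates). Camera axes: x right, y down, z forward; pixel columns grow to the right and rows downward; lengths in m; the calibration is good to about 2 mm. A picture is of the moment at which its call begins: read the wrist's pose just before it. camera_model takes no time and is no camera call; for the wrist camera it gives the pose at the moment of the call.
- bot.job_done(): hands the job in, once; it reports no verdict.
The state is a dict: "clock": time; "joint_pos": joint angles; "joint_vel": joint speeds; "tau": joint torques, N m; "eef_pos": TCP position; "tool_rot": TCP orientation; "ft_force": force on the tool from outside, world axes, zero at the start; "ft_torque": the same for the moment, N m; "grip_width": finger opening in m.
Only numpy, scipy, OpenCV 4.12 (cv2) and the standard library are available. Lean on these libraries where they do the work, as an engineer would, in place of code of your own. Each camera call takes 0.05 s, during which the arm holds its last target. There are 200 camera calls.

## Task

Three identical steel sample tins have just been loaded and one is still open: put its lid on. Then heft the three tins one after another from left to right as the robot sees them, lifting each a few centimetres clear of the desk and setting it back down upright, to feel which is the heaviest, and finish by holding the heaviest one up, upright and still, its underside at least 10 cm above the desk, with the other two standing on the desk. The program ends while the gripper is still holding that tin up; leave everything else on the desk where it is.

Things in the scene. Friction and masses are not known exactly. Their poses are not given: they have to be found in the camera images.
- tin_a: the tin that is open at the start: round steel tin, 56 mm across, 64 mm tall without lid, 85 mm with lid and knob. Origin: centre of its underside, z up. Mouth 50 mm wide, wall 3 mm, filled to 14 mm below the rim (looks alike in all tins). In all 0.15 to 0.8 kg; the heaviest outweighs the next by 0.2 kg or more. Grip it round the side, below the lid.
- tin_b: a closed tin, its lid (like the loose one) fixed on: round steel tin, 56 mm across, 64 mm tall without lid, 85 mm with lid and knob. Origin: centre of its underside, z up. In all 0.15 to 0.8 kg; the heaviest outweighs the next by 0.2 kg or more. Grip it round the side, below the lid.
- tin_c: a closed tin, its lid (like the loose one) fixed on: round steel tin, 56 mm across, 64 mm tall without lid, 85 mm with lid and knob. Origin: centre of its underside, z up. In all 0.15 to 0.8 kg; the heaviest outweighs the next by 0.2 kg or more. Grip it round the side, below the lid.
- lid: the open tin's loose lid, knob up on the desk, left of the tins, 30 g. From its origin (centre of the underside, z up): black plug 46 mm across, 0 to 8 mm, foot bevelled; steel disc 58 mm across, 8 to 13 mm; black knob 18 mm across, 13 to 29 mm. Seated, the disc lies flat on the rim and this origin is 56 mm above the tin's; it just rests there with 2 mm play all round.
- marker_black: black capped marker pen, 17x135x16 mm, lying near the desk's front edge; bystander; origin at the centre of its underside
- lab_notebook: dark blue notebook, 105x152x14 mm, lying at the front right; bystander; origin at the centre of its underside
- spare_plate: white well plate, 85x128x14 mm, at the right; bystander; origin at the centre of its underside
- pipette_200: white hand pipette with a yellow-tipped plunger, 37x237x29 mm, lying behind the tins; bystander; origin at the centre of its underside
- tweezers: steel tweezers, 13x122x9 mm, near the front edge; bystander; origin at the centre of its underside
Mind the look-alikes: they are no part of the job. Leave any yellow look-alike of the tin_a alone.

How it is judged:
On the way, in this order (a step that is already met when the one before it is completed fails the run):
1. the lid is seated on the open tin and let go (horizontal distance between lid and tin_a below 0.006 m and z of lid in the frame of tin_a between 0.052 and 0.06 m and angle between the z axis of lid and the z axis of tin_a, either way round below 0.1 rad and contact force between the fingers and lid below 0.3 N and height (world z) of tin_a below 0.01 m), for 0.2 s.
2. the left tin is held clear of the desk (((height (world z) of tin_a above 0.02 m and contact force between the fingers and tin_a above 1 N and world y of tin_a above 0.11 m) or (height (world z) of tin_b above 0.02 m and contact force between the fingers and tin_b above 1 N and world y of tin_b above 0.11 m) or (height (world z) of tin_c above 0.02 m and contact force between the fingers and tin_c above 1 N and world y of tin_c above 0.11 m))), for 0.2 s.
3. the middle tin is held clear of the desk (((height (world z) of tin_a above 0.02 m and contact force between the fingers and tin_a above 1 N and world y of tin_a between -0.07 and 0.11 m) or (height (world z) of tin_b above 0.02 m and contact force between the fingers and tin_b above 1 N and world y of tin_b between -0.07 and 0.11 m) or (height (world z) of tin_c above 0.02 m and contact force between the fingers and tin_c above 1 N and world y of tin_c between -0.07 and 0.11 m))), for 0.2 s.
4. the right tin is held clear of the desk (((height (world z) of tin_a above 0.02 m and contact force between the fingers and tin_a above 1 N and world y of tin_a below -0.07 m) or (height (world z) of tin_b above 0.02 m and contact force between the fingers and tin_b above 1 N and world y of tin_b below -0.07 m) or (height (world z) of tin_c above 0.02 m and contact force between the fingers and tin_c above 1 N and world y of tin_c below -0.07 m))), for 0.2 s.
At the end, for the whole second after the job is handed in: The heaviest tin is held in the fingers, underside over 9 cm above the desk, tilted under 0.2 rad and still; the other two stand upright on the desk, untouched; the loose lid is seated within 6 mm of its tin's axis. Before: lid on, then left, middle, right tin each lifted over 2 cm for 0.2 s (horizontal distance between lid and tin_a below 0.006 m and z of lid in the frame of tin_a between 0.052 and 0.06 m and angle between the z axis of lid and the z axis of tin_a, either way round below 0.1 rad and ((distance between load_3 and tin_a below 0.02 m and height (world z) of tin_a above 0.09 m and angle between tin_a's own z axis and vertical below 0.2 rad and linear speed of tin_a below 0.03 m/s and contact force between the fingers and tin_a above 2 N and height (world z) of each of tin_b, tin_c below 0.006 m and angle between each of tin_b, tin_c's own z axis and vertical below 0.1 rad and linear speed of each of tin_b, tin_c below 0.02 m/s and contact force between each of tin_b, tin_c and the arm below 0.3 N and contact force between each of tin_b, tin_c and tin_a below 0.3 N) or (distance between load_3 and tin_b below 0.02 m and height (world z) of tin_b above 0.09 m and angle between tin_b's own z axis and vertical below 0.2 rad and linear speed of tin_b below 0.03 m/s and contact force between the fingers and tin_b above 2 N and height (world z) of each of tin_a, tin_c below 0.006 m and angle between each of tin_a, tin_c's own z axis and vertical below 0.1 rad and linear speed of each of tin_a, tin_c below 0.02 m/s and contact force between each of tin_a, tin_c and the arm below 0.3 N and contact force between each of tin_a, tin_c and tin_b below 0.3 N) or (distance between load_3 and tin_c below 0.02 m and height (world z) of tin_c above 0.09 m and angle between tin_c's own z axis and vertical below 0.2 rad and linear speed of tin_c below 0.03 m/s and contact force between the fingers and tin_c above 2 N and height (world z) of each of tin_a, tin_b below 0.006 m and angle between each of tin_a, tin_b's own z axis and vertical below 0.1 rad and linear speed of each of tin_a, tin_b below 0.02 m/s and contact force between each of tin_a, tin_b and the arm below 0.3 N and contact force between each of tin_a, tin_b and tin_c below 0.3 N))); the arm keeps its last pose, push and grip.
It fails at once if a tin is tipped over (angle between any of tin_a, tin_b, tin_c's own z axis and vertical above 0.6 rad).
It fails at once if a bystander is moved more than 3 cm (distance of any of marker_black, lab_notebook, spare_plate, pipette_200, tweezers from where it was at the start of the episode above 0.03 m).
It also fails if it takes over 72 s, if anything falls off the work surface, if the arm or the gripper's body presses on something with over 40 N, if the wrist force passes 120 N, or if a joint passes its speed limit or range.

## Working session

There is one attempt and no reset: what is moved stays moved. The work goes in short steps, Python scripts to look and compute and a shell command to move; the robot and the scene stay as the last step left them, time stands still between calls to the robot, and variables do not carry over. Pictures are saved under pics/ and viewed, about 8 in all and at most 12, crops included, and the job is handed in when it is done.

```bash
ls; mkdir -p pics; python3 - <<'E'
from workcell import bot
import cv2,numpy as np
o=bot.get_obs();print({k:np.round(v,3).tolist() for k,v in o.items()},bot.tip_extent)
for n in("top","scene"):
    cv2.imwrite(f"pics/{n}0.png",bot.camera(n));m=bot.camera_model(n);print(n,np.round(m["K"],1).tolist(),m["k1"],np.round(m["T"],3).tolist())
E
```

```text
pics
{'clock': 0.0, 'joint_pos': [-1.134, 0.241, 0.004, 1.335, -0.0, 1.571], 'joint_vel': [0.0, 0.001, 0.002, 0.001, -0.001, 0.001], 'tau': [0.001, -37.232, 25.241, 0.017, 0.0, -0.0], 'eef_pos': [0.211, -0.452, 0.238], 'tool_rot': [0.976, 0.217, -0.0, -0.001], 'ft_force': [-1.763, 0.022, -0.375], 'ft_torque': [-0.028, -0.019, -0.018], 'grip_width': 0.086} 0.008
top [[462.9, 0.0, 325.4], [0.0, 462.9, 234.0], [0.0, 0.0, 1.0]] 0.029544021311080967 [[0.017, -0.99, 0.141, 0.343], [-1.0, -0.017, 0.003, 0.001], [-0.001, -0.141, -0.99, 1.086], [0.0, 0.0, 0.0, 1.0]]
scene [[539.0, 0.0, 327.2], [0.0, 539.0, 240.6], [0.0, 0.0, 1.0]] -0.07389879919305356 [[-0.526, -0.427, 0.736, -0.432], [-0.851, 0.251, -0.462, 0.579], [0.013, -0.869, -0.495, 0.675], [0.0, 0.0, 0.0, 1.0]]
```

View pics/top0.png

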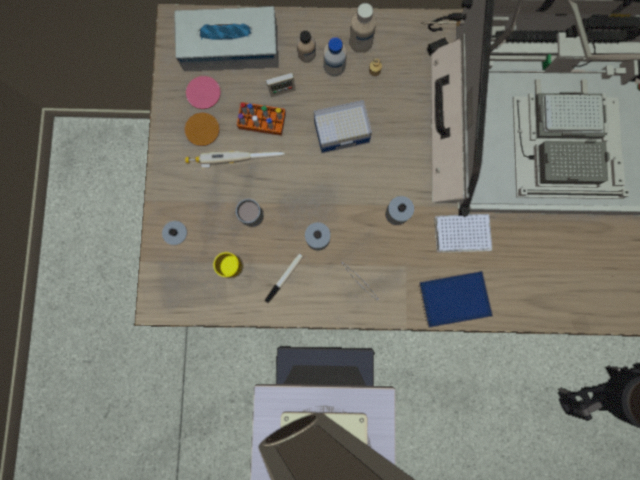

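View pics/scene0.png

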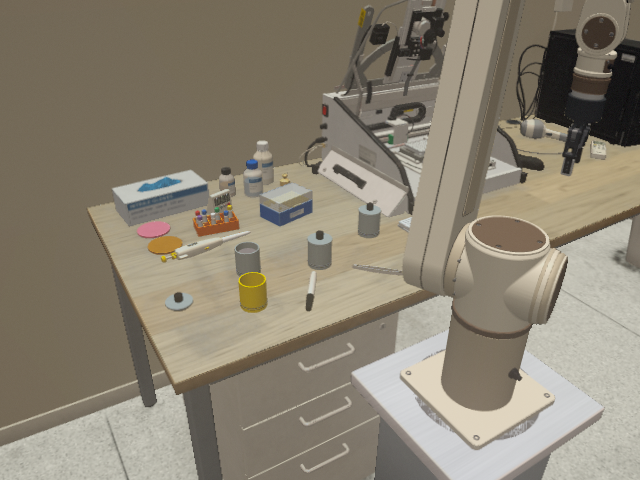

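In the top view, candidates for the open tin are the steel one at (248,211) and the yellow look-alike at (228,265), which I'll leave alone. Closed tins are at (318,236) and (401,209). The loose lid is at (174,232). I'll measure these positions and check them in one close crop.

```bash
cat > h.py <<'E'
from workcell import bot
import cv2,numpy as np
def ray(n,uv,z,m=None):
    m=m or bot.camera_model(n);K=np.array(m["K"]);T=np.array(m["T"])
    d=cv2.undistortPoints(np.array([[uv]],float),K,np.array([m["k1"],0,0,0,0.]))[0,0]
    r=T[:3,:3]@[d[0],d[1],1];return T[:3,3]+r*(z-T[2,3])/r[2]
def blobs(mask,amin):
    n,l,s,c=cv2.connectedComponentsWithStats(mask.astype(np.uint8))
    return [(c[i].round(1),int(s[i,4])) for i in range(1,n) if s[i,4]>=amin]
E
python3 - <<'E'
from h import *
im=cv2.imread("pics/top0.png")
c=im[190:290,150:430];cv2.imwrite("pics/crop0.png",cv2.resize(c,None,fx=2.85,fy=2.85,interpolation=cv2.INTER_CUBIC))
for nm,(u,v),z in[("lid",(174,232),.029),("L",(248,211),.064),("M",(318,236),.085),("R",(401,209),.085)]:
    w=im[v-18:v+19,u-18:u+19].astype(int)
    k=w.max(2)<75
    hs=cv2.cvtColor(w.astype(np.uint8),cv2.COLOR_BGR2HSV)
    g=((w[:,:,2]-w[:,:,0])<12)   # grey/not wood
    for t,mk,zz in(("knob",k,z),("grey",g,z-.016 if nm!="L" else z)):
        for cc,a in blobs(mk,12):
            p=cc+[u-18,v-18];print(nm,t,p,a,ray("top",p,zz).round(4))
print("yellow",ray("top",(228,265),.06).round(3),"pip",ray("top",(230,157),.02).round(3))
E
```

```text
lid knob [172.8 231.8] 41 [0.4922 0.3554 0.029 ]
lid grey [174.  232.4] 493 [0.4931 0.3579 0.013 ]
L knob [240.9 204.1] 15 [0.5528 0.1953 0.064 ]
L knob [256.7 220.1] 88 [0.5169 0.1584 0.064 ]
L grey [248.6 211.8] 625 [0.5355 0.1773 0.064 ]
M knob [317.1 234.1] 39 [0.4846 0.0222 0.085 ]
M grey [317.2 235.3] 580 [0.4842 0.0223 0.069 ]
R knob [401.6 207.4] 44 [ 0.5471 -0.1624  0.085 ]
R knob [391.9 219. ] 81 [ 0.5208 -0.141   0.085 ]
R grey [399.5 209.7] 633 [ 0.545  -0.1603  0.069 ]
yellow [0.416 0.219 0.06 ] pip [0.675 0.234 0.02 ]
```

View pics/crop0.png

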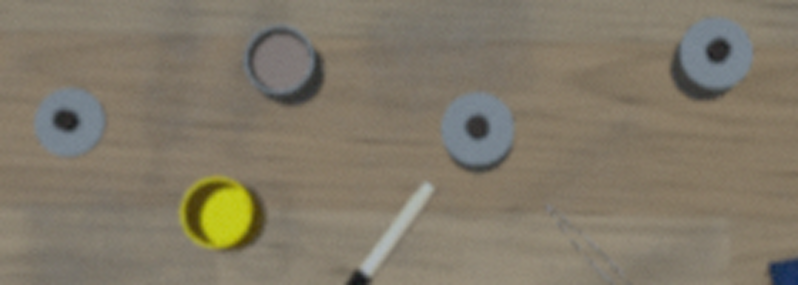

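The crop confirms the choice: the open steel tin is at top-view (248.6,211.5) and the lid at (174,232). Now moving over the lid.

```bash
python3 -m jog '[[[0.13,0.373,0,0,0,60,0],[0.13,0.373,0,0,0,60,0],[0.13,0.373,0,0,0,60,0],[0.13,0.373,0,0,0,60,0],[0.13,0.373,0,0,0,60,0],[0.13,0.373,0,0,0,60,0],[0.13,0.373,0,0,0,60,0],[0.13,0.373,0,0,0,60,0],[0.13,0.373,0,0,0,60,0],[0.13,0.373,0,0,0,60,0]]]'
```

```text
clock: 0.93
eef_pos: [0.3418, -0.0766, 0.2392]
tool_rot: [0.735, 0.678, 0.001, -0.0]
ft_force: [0.6, -0.1, 0.4]
grip_width: 0.0856
```

```bash
python3 -m jog '[[[0.13,0.375,-0.02,0,0,30,0],[0.13,0.375,-0.02,0,0,30,0],[0.13,0.375,-0.02,0,0,30,0],[0.13,0.375,-0.02,0,0,30,0],[0.13,0.375,-0.02,0,0,30,0],[0.13,0.375,-0.02,0,0,30,0],[0.13,0.375,-0.02,0,0,30,0],[0.13,0.375,-0.02,0,0,30,0],[0.13,0.375,-0.02,0,0,30,0],[0.13,0.375,-0.02,0,0,30,0]]]'
python3 -m jog '[[[0.02,0.056,-0.06,0,0,0,0],[0.02,0.056,-0.06,0,0,0,0],[0.02,0.056,-0.06,0,0,0,0],[0.02,0.056,-0.06,0,0,0,0]]]'
python3 - <<'E'
from h import *
o=bot.get_obs();print(o["clock"],o["eef_pos"],o["tool_rot"],o["joint_pos"])
m=bot.camera_model("wrist");im=bot.camera("wrist");cv2.imwrite("pics/w1.png",im)
print(np.round(m["T"],4).tolist(),np.round(m["K"],1).tolist(),m["k1"])
np.save("w1T.npy",m["T"])
for c,a in blobs((im.max(2)<70),300): print(c,a,ray("wrist",c,.029,m).round(4))
E
```

```text
clock: 1.77
eef_pos: [0.472, 0.299, 0.218]
tool_rot: [0.536, 0.844, 0.0, -0.0]
ft_force: [1.1, 0.8, -0.2]
grip_width: 0.0854
clock: 2.1
eef_pos: [0.4895, 0.3508, 0.1546]
tool_rot: [0.536, 0.844, -0.004, -0.002]
ft_force: [0.4, -1.6, 0.2]
grip_width: 0.085
2.1 [0.48951682 0.35083961 0.15457268] [ 0.53622307  0.84406437 -0.00418973 -0.00161122] [ 6.21919763e-01  4.94886465e-01  1.53880883e-01  1.23876737e+00
 -1.41703109e-04  1.75384538e+00]
[[0.9053, 0.4108, 0.108, 0.4618], [0.4247, -0.8701, -0.25, 0.4134], [-0.0087, 0.2722, -0.9622, 0.289], [0.0, 0.0, 0.0, 1.0]] [[350.4, 0.0, 310.6], [0.0, 350.4, 243.4], [0.0, 0.0, 1.0]] -0.0509357171033907
[ 17.7 277. ] 3504 [0.2827 0.2154 0.029 ]
[320.4 229.1] 443 [0.4929 0.3593 0.029 ]
[316.1 418.1] 63885 [0.5658 0.1982 0.029 ]
```

View pics/w1.png

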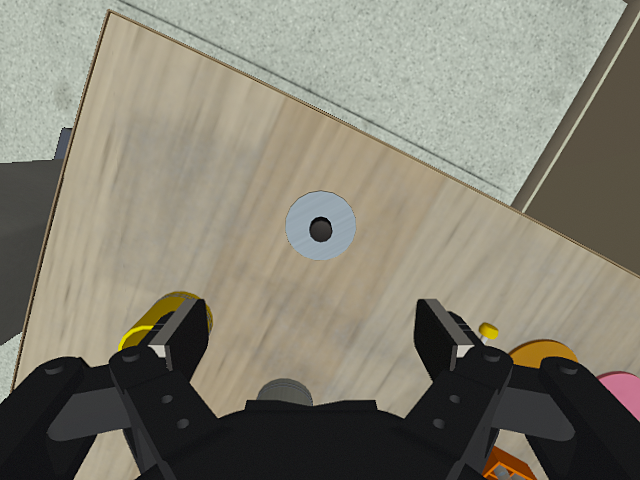

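Wrist view: lid disc centred at about (320,225) with its knob at (320,229), clear of both fingers. The top of tin_a is partly visible at (285,392). I'll refine with disc fits.

```bash
cat >> h.py <<'E'
def fit(im,u,v,r,z,n,m=None,f=None):
    """grey (non-wood) blob near u,v -> ellipse centre of its outline on plane z"""
    u,v=int(u),int(v);w=im[v-r:v+r,u-r:u+r].astype(int)
    g=(f(w) if f else (w[:,:,2]-w[:,:,0]<8)).astype(np.uint8)
    cs,_=cv2.findContours(g,cv2.RETR_EXTERNAL,cv2.CHAIN_APPROX_NONE);c=max(cs,key=cv2.contourArea)
    e=cv2.fitEllipse(cv2.convexHull(c));p=np.array(e[0])+[u-r,v-r]
    return p.round(1),np.round(e[1],1),ray(n,p,z,m).round(4)
E
python3 - <<'E'
from h import *
o=bot.get_obs();m=bot.camera_model("wrist");im=cv2.imread("pics/w1.png");m["T"]=np.load("w1T.npy")
print(fit(im,320,225,50,.013,"wrist",m))
bot.camera("wrist");o=bot.get_obs();m=bot.camera_model("wrist");im=bot.camera("wrist")
print(fit(im,320,225,60,.013,"wrist",m),o["eef_pos"],np.round(o["tool_rot"],4))
E
```

```text
(array([320.2, 225.2]), array([68.9, 70.5]), array([0.4933, 0.3588, 0.013 ]))
(array([316.9, 222.7]), array([68.1, 69.2]), array([0.4932, 0.3589, 0.013 ])) [0.49127773 0.3504371  0.15933867] [ 5.371e-01  8.435e-01 -6.000e-04 -1.000e-04]
```

```bash
python3 -m jog '[[[0.002,0.008,-0.04,0,0,0,0],[0.002,0.008,-0.08,0,0,0,0],[0.002,0.008,-0.11,0,0,0,0],[0.002,0.008,-0.133,0,0,0,0],[0.002,0.008,-0.133,0,0,0,0],[0.002,0.008,-0.133,0,0,0,0],[0.002,0.008,-0.133,0,0,0,150],[0.002,0.008,-0.133,0,0,0,150],[0.002,0.008,-0.133,0,0,0,255],[0.002,0.008,-0.133,0,0,0,255]]]'
python3 -m jog '[[[0,0,0,0,0,0,255],[0,0,0,0,0,0,255],[0,0,0,0,0,0,255],[0,0,0,0,0,0,255]]]'
python3 -c "
from h import *
print(bot.tip_extent);cv2.imwrite('pics/w2.png',bot.camera('wrist'))"
```

```text
clock: 3.08
eef_pos: [0.4947, 0.3597, 0.0284]
tool_rot: [0.537, 0.843, 0.002, 0.001]
ft_force: [0.0, -0.5, 0.5]
grip_width: 0.0389
clock: 3.42
eef_pos: [0.494, 0.3593, 0.0274]
tool_rot: [0.537, 0.844, 0.001, 0.0]
ft_force: [-0.6, -0.9, 5.1]
grip_width: 0.0148
0.008
```

View pics/w2.png

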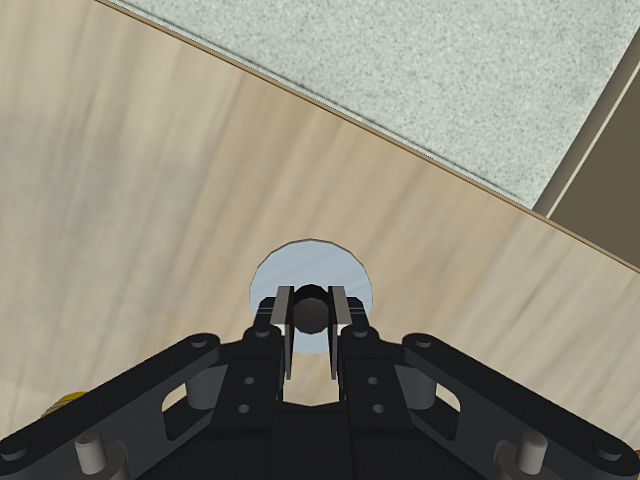

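The knob is between the pads. I'll lift and go past tin_a so the wrist camera can look back at it.

```bash
python3 -m jog '[[[0,0,0.03,0,0,0,255],[0,0,0.07,0,0,0,255],[0,0,0.1,0,0,0,255],[0,0,0.12,0,0,0,255],[0.01,-0.03,0.12,0,0,0,255],[0.02,-0.07,0.12,0,0,0,255],[0.03,-0.1,0.12,0,0,0,255],[0.04,-0.14,0.12,0,0,0,255],[0.05,-0.17,0.12,0,0,0,255],[0.06,-0.2,0.12,0,0,0,255]]]'
python3 -m jog '[[[0.01,-0.03,0,0,0,0,255],[0.016,-0.062,0,0,0,0,255],[0.016,-0.062,0,0,0,0,255],[0.016,-0.062,0,0,0,0,255],[0.016,-0.062,0,0,0,0,255]]]'
python3 -c "
from h import *
o=bot.get_obs();m=bot.camera_model('wrist');np.save('w3T.npy',m['T']);print(o['eef_pos'],o['tool_rot'],o['ft_force']);cv2.imwrite('pics/w3.png',bot.camera('wrist'))"
```

```text
clock: 4.3
eef_pos: [0.5534, 0.1571, 0.1461]
tool_rot: [0.537, 0.843, -0.0, -0.0]
ft_force: [-0.9, -0.1, 0.2]
grip_width: 0.0147
clock: 4.72
eef_pos: [0.5693, 0.097, 0.146]
tool_rot: [0.537, 0.843, -0.0, -0.0]
ft_force: [-0.6, 0.4, -0.6]
grip_width: 0.0145
[0.56927339 0.09703011 0.14597765] [ 5.37300736e-01  8.43390614e-01 -5.06448237e-05 -4.34563207e-04] [-0.64507215  0.44957669 -0.59178222]
```

View pics/w3.png

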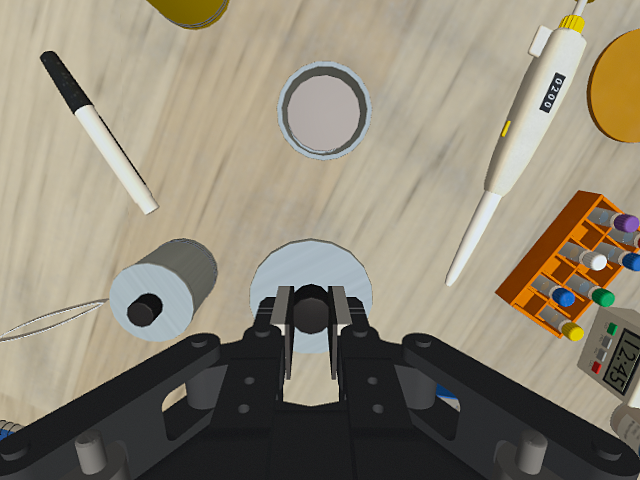

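Wrist view: open tin mouth centred near (324,110), held lid disc near (311,296), and a closed tin's lid at (151,300). Next I'll work out the lid and tin centres.

```bash
python3 - <<'E'
from h import *
im=cv2.imread("pics/w3.png");m=bot.camera_model("wrist");m["T"]=np.load("w3T.npy");print("cam",m["T"][:3,3].round(4))
st=lambda w:(w[:,:,0]-w[:,:,2]>3)&(w.max(2)>90)
tin=fit(im,324,110,56,.064,"wrist",m,st);print("rim",tin)
# lid: bluish steel pixels, outer hull circle fit on plane z .1316
w=im[225:365,235:385].astype(int);g=st(w).astype(np.uint8)
g=cv2.morphologyEx(g,cv2.MORPH_OPEN,np.ones((3,3)))
pts=np.argwhere(g)[:,::-1]
h=cv2.convexHull(pts.astype(np.int32))[:,0]+[235,225]
W=np.array([ray("wrist",p.astype(float),.1316,m)[:2] for p in h])
A=np.c_[2*W,np.ones(len(W))];s=np.linalg.lstsq(A,(W**2).sum(1),rcond=None)[0];R=np.sqrt(s[2]+s[0]**2+s[1]**2)
print("lid",s[:2],R,np.abs(np.hypot(*(W-s[:2]).T)-R).max())
print("edges",h.min(0),h.max(0))
E
```

```text
cam [0.5409 0.1589 0.2807]
rim (array([323.9, 110. ]), array([94. , 98.5]), array([0.5393, 0.1805, 0.064 ]))
lid [0.56984273 0.09652848] 0.02829582677834537 0.00025553485739338716
edges [250 241] [371 352]
```

```bash
python3 - <<'E'
from h import *
im=cv2.imread("pics/w3.png");m=bot.camera_model("wrist");m["T"]=np.load("w3T.npy")
w=im[50:175,265:385].astype(int)
g=((w[:,:,0]-w[:,:,2]>3)&(w.max(2)>90)).astype(np.uint8)
cs,hi=cv2.findContours(g,cv2.RETR_CCOMP,cv2.CHAIN_APPROX_NONE)
for c in cs:
    if cv2.contourArea(c)<2000: continue
    h=cv2.convexHull(c)[:,0]+[265,50]
    W=np.array([ray("wrist",p.astype(float),.064,m)[:2] for p in h])
    A=np.c_[2*W,np.ones(len(W))];s=np.linalg.lstsq(A,(W**2).sum(1),rcond=None)[0];R=np.sqrt(s[2]+s[0]**2+s[1]**2)
    print(s[:2],R,np.abs(np.hypot(*(W-s[:2]).T)-R).max())
t=cv2.imread("pics/top0.png");cv2.imwrite("pics/x.png",t)
s=bot.camera("scene");cv2.imwrite("pics/s3.png",s)
E
```

```text
[0.53960348 0.17980143] 0.027467662895422514 0.00023769548486355166
[0.53963846 0.17973476] 0.025270514221541234 0.0002544270586724018
```

```bash
python3 -m jog '[[[-0.015,0.035,0,0,0,0,255],[-0.025,0.065,0,0,0,0,255],[-0.03,0.083,0,0,0,0,255],[-0.03,0.083,-0.02,0,0,0,255],[-0.03,0.083,-0.04,0,0,0,255],[-0.03,0.083,-0.046,0,0,0,255],[-0.03,0.083,-0.046,0,0,0,255],[-0.03,0.083,-0.046,0,0,0,255],[-0.03,0.083,-0.046,0,0,0,255]]]'
python3 -c "
from h import *
t=bot.camera('top');s=bot.camera('scene')
a=cv2.resize(t[180:245,205:290],None,fx=4.6,fy=4.6,interpolation=2);b=cv2.resize(s[215:315,200:330],None,fx=3,fy=3,interpolation=2)
cv2.imwrite('pics/c4.png',np.hstack([a[:299,:390],b[:299,:390]]))"
```

```text
clock: 5.57
eef_pos: [0.5402, 0.1804, 0.1014]
tool_rot: [0.537, 0.844, 0.001, 0.001]
ft_force: [0.7, -0.7, 0.7]
grip_width: 0.0147
```

View pics/c4.png

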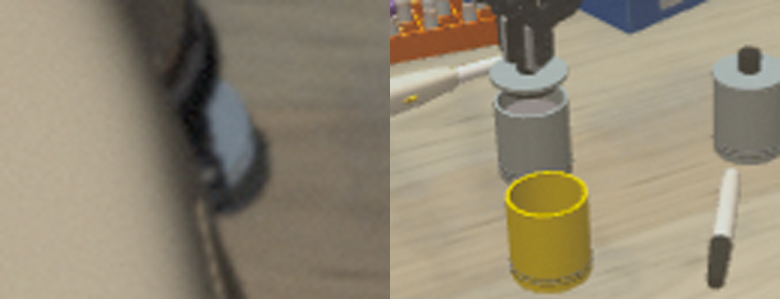

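Scene crop: the held lid hovers just above tin_a, perhaps 1–2 mm to image left. I'll measure that.

```bash
python3 - <<'E'
from h import *
s=bot.camera("scene").astype(float);m=bot.camera_model("scene");T=np.array(m["T"]);K=np.array(m["K"])
def proj(p):
    return cv2.projectPoints(np.array(p,float).reshape(-1,3),cv2.Rodrigues(np.linalg.inv(T)[:3,:3])[0],np.linalg.inv(T)[:3,3],K,np.array([m["k1"],0,0,0,0.]))[0][:,0]
o=bot.get_obs();print(o["eef_pos"])
wood=(s[:,:,2]-s[:,:,0])
for nm,c,r,z in(("lid",(.5402,.1799),.029,.0845),("tin",(.5396,.1798),.028,.03)):
    a=np.linspace(0,2*np.pi,200);P=proj(np.c_[c[0]+r*np.cos(a),c[1]+r*np.sin(a),0*a+z])
    print(nm,"pred",P.min(0).round(1),P.max(0).round(1),"centre x",(P[:,0].min()+P[:,0].max())/2)
    vs=[round(P[:,1].mean())+k for k in(-1,0,1)]
    for v in vs:
        row=wood[v,220:275];i=np.where(row<12)[0];print(v,220+i.min(),220+i.max(),row.round().astype(int).tolist() if v==vs[1] else "")
E
```

```text
[0.54038256 0.18001134 0.10148363]
lid pred [232.9 233.5] [259.3 246.4] centre x 246.0912980397709
239 233 258 
240 233 257 [34, 33, 23, 18, 18, 17, 17, 18, 16, 26, 25, 29, 28, 4, -8, -8, -9, -8, -7, -7, -8, -8, -8, -8, -8, -8, -8, -7, -8, -7, -7, -7, -8, -8, -8, -8, -8, -7, 14, 31, 35, 35, 36, 34, 36, 35, 35, 33, 34, 36, 36, 36, 36, 35, 35]
241 234 257 
tin pred [235.3 254.5] [260.2 267.5] centre x 247.73255026981838Traceback (most recent call last):
  File "<stdin>", line 12, in <module>
    return umr_minimum(a, axis, None, out, keepdims, initial, where)
ValueError: zero-size array to reduction operation minimum which has no identity
```

```bash
python3 - <<'E'
from h import *
s=bot.camera("scene").astype(float)
w=s[:,:,2]-s[:,:,0]
for v in(239,240,241,254,258,262,266,268):print(v,w[v,225:270].round().astype(int).tolist())
E
```

```text
239 [18, 19, 18, 18, 18, 16, 17, 21, 3, -9, -8, -7, -8, -8, -9, -8, -8, -7, 1, 8, 13, 13, 9, 0, -4, -9, -7, -6, -7, -6, -7, -7, -8, -4, 28, 35, 35, 34, 34, 35, 34, 34, 34, 33, 34]
240 [18, 17, 17, 17, 28, 26, 29, 29, 4, -9, -9, -8, -8, -8, -8, -8, -7, -7, -7, -9, -7, -7, -7, -8, -8, -9, -9, -7, -9, -7, -7, -8, -7, 15, 32, 34, 34, 36, 35, 35, 35, 34, 32, 33, 35]
241 [17, 27, 26, 33, 33, 33, 33, 32, 19, 0, -8, -9, -9, -8, -8, -7, -8, -8, -9, -9, -7, -8, -8, -7, -6, -7, -8, -8, -7, -8, -8, -8, 6, 24, 34, 34, 35, 35, 35, 35, 36, 34, 34, 36, 36]
254 [30, 29, 29, 29, 29, 28, 31, 29, 32, 32, 14, 12, 14, 13, 12, 12, 12, 12, 10, 6, 13, 13, 13, 12, 11, 12, 12, 13, 15, 13, 15, 13, 13, 12, 21, 36, 35, 35, 34, 35, 35, 32, 32, 31, 29]
258 [33, 33, 33, 34, 32, 32, 31, 30, 30, 30, 19, 14, 12, 15, 12, 13, 13, 14, 13, 14, 14, 14, 13, 14, 13, 13, 14, 15, 14, 13, 13, 14, 14, 12, 19, 33, 36, 35, 35, 35, 34, 35, 36, 37, 37]
262 [33, 33, 33, 32, 31, 31, 33, 32, 33, 31, 22, 14, 14, 13, 14, 13, 13, 14, 16, 16, 14, 14, 15, 14, 13, 14, 14, 13, 14, 13, 14, 14, 14, 13, 20, 36, 43, 43, 40, 39, 37, 38, 39, 40, 40]
266 [28, 27, 26, 27, 26, 26, 27, 31, 29, 28, 29, 14, 15, 14, 13, 14, 14, 15, 14, 15, 14, 14, 14, 15, 13, 13, 14, 15, 13, 14, 15, 14, 14, 14, 11, 18, 40, 40, 40, 41, 39, 39, 39, 40, 42]
268 [29, 28, 26, 24, 26, 28, 26, 29, 30, 33, 33, 8, 13, 14, 14, 14, 15, 14, 15, 13, 14, 13, 14, 14, 13, 15, 14, 14, 12, 14, 14, 13, 14, 13, 11, 9, 36, 41, 43, 43, 42, 44, 42, 40, 42]
```

Relative offset is about 0.6 mm, within the play. Descending.

```bash
python3 -m jog '[[[0,0,-0.004,0,0,0,255],[0,0,-0.008,0,0,0,255],[0,0,-0.011,0,0,0,255],[0,0,-0.014,0,0,0,255],[0,0,-0.016,0,0,0,255],[0,0,-0.017,0,0,0,255],[0,0,-0.017,0,0,0,255],[0,0,-0.017,0,0,0,255]]]'
```

```text
clock: 6.43
eef_pos: [0.5395, 0.1799, 0.0834]
tool_rot: [0.537, 0.844, -0.0, 0.0]
ft_force: [-0.4, -0.5, 2.2]
grip_width: 0.0148
```

```bash
python3 -m jog '[[[0,0,0,0,0,0,180],[0,0,0,0,0,0,180],[0,0,0,0,0,0,180],[0,0,0,0,0,0,120],[0,0,0,0,0,0,120],[0,0,0.02,0,0,0,120],[0,0,0.06,0,0,0,60],[0,0,0.06,0,0,0,0],[0.015,-0.04,0.06,0,0,0,0],[0.03,-0.08,0.06,0,0,0,0]]]'
python3 -m jog '[[[0,0,0,0,0,0,0],[0,0,0,0,0,0,0],[0,0,0,0,0,0,0]]]'
python3 - <<'E'
from h import *
m=bot.camera_model('wrist');T=m['T'];o=bot.get_obs();w=bot.camera('wrist');s=bot.camera('scene');np.save('w5T.npy',T);cv2.imwrite('pics/w5.png',w)
print(o['eef_pos'])
a=cv2.resize(w,(400,300));b=cv2.resize(s[215:315,200:330],(390,300),interpolation=2);cv2.imwrite('pics/c5.png',np.hstack([a,b]))
E
```

```text
clock: 7.27
eef_pos: [0.5697, 0.1034, 0.1448]
tool_rot: [0.535, 0.845, 0.001, 0.001]
ft_force: [1.1, 0.2, -0.4]
grip_width: 0.085
clock: 7.52
eef_pos: [0.5688, 0.1017, 0.1432]
tool_rot: [0.538, 0.843, 0.0, -0.0]
ft_force: [0.7, 0.1, -0.1]
grip_width: 0.0854
[0.56877356 0.10174767 0.14321484]
```

View pics/c5.png

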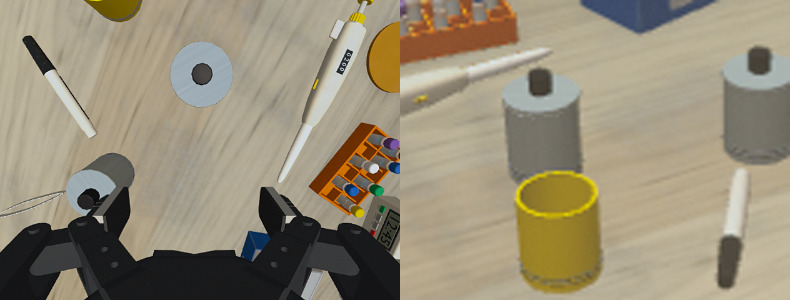

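The lid sits flat and looks the same as on the closed tins. Next I'll heft the left tin.

```bash
cat > f.py <<'E'
from h import *
F=[];Q=[]
for i in range(8): bot.camera("scene");o=bot.get_obs();F.append(o["ft_force"]);Q.append(o["tau"])
print(o["clock"],"F",np.mean(F,0).round(2),"sd",np.std(F,0).round(2),"tau",np.mean(Q,0).round(2),o["eef_pos"].round(4),o["grip_width"])
E
python3 -m jog '[[[-0.015,0.039,0,0,0,0,0],[-0.029,0.078,0,0,0,0,0],[-0.029,0.078,0,0,0,0,0],[-0.029,0.078,0,0,0,0,0],[-0.029,0.078,-0.03,0,0,0,0],[-0.029,0.078,-0.06,0,0,0,0],[-0.029,0.078,-0.09,0,0,0,0],[-0.029,0.078,-0.112,0,0,0,0],[-0.029,0.078,-0.112,0,0,0,0],[-0.029,0.078,-0.112,0,0,0,0]]]'
python3 f.py
python3 -m jog '[[[0,0,0,0,0,0,150],[0,0,0,0,0,0,255],[0,0,0,0,0,0,255],[0,0,0,0,0,0,255],[0,0,0,0,0,0,255],[0,0,0,0,0,0,255]]]'
```

```text
clock: 8.45
eef_pos: [0.5387, 0.1793, 0.0303]
tool_rot: [0.537, 0.843, -0.001, -0.001]
ft_force: [1.4, -0.4, 1.0]
grip_width: 0.0855
8.85 F [ 0.02 -0.09  0.21] sd [0.28 0.49 0.42] tau [-0.000e+00 -4.607e+01  2.041e+01  2.000e-02 -0.000e+00 -0.000e+00] [0.5406 0.1801 0.0325] 0.08524986596402696
clock: 9.35
eef_pos: [0.54, 0.18, 0.0319]
tool_rot: [0.537, 0.844, 0.0, 0.0]
ft_force: [-1.5, -0.7, 5.2]
grip_width: 0.0554
```

```bash
python3 -m jog '[[[0,0,0.004,0,0,0,255],[0,0,0.012,0,0,0,255],[0,0,0.022,0,0,0,255],[0,0,0.032,0,0,0,255],[0,0,0.04,0,0,0,255],[0,0,0.045,0,0,0,255],[0,0,0.045,0,0,0,255],[0,0,0.045,0,0,0,255]]]'
python3 f.py
python3 -c "
from h import *
s=bot.camera('scene');cv2.imwrite('pics/s6.png',cv2.resize(s[190:300,200:340],None,fx=4,fy=4,interpolation=2))"
```

```text
clock: 10.02
eef_pos: [0.5401, 0.18, 0.0769]
tool_rot: [0.537, 0.844, 0.0, 0.0]
ft_force: [0.4, 0.3, -3.7]
grip_width: 0.0549
10.4167 F [-0.22  0.2  -3.07] sd [0.44 0.53 0.41] tau [  0.   -47.83  23.28  -0.     0.     0.  ] [0.5395 0.1799 0.0759] 0.05545919034816823
```

View pics/s6.png

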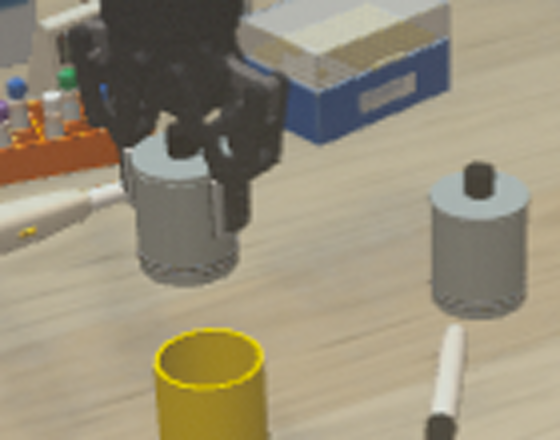

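Left tin is up with its lid on, at about 3.2 N. I'll set it down and fit the middle tin from the earlier wrist picture.

```bash
python3 -m jog '[[[0,0,-0.015,0,0,0,255],[0,0,-0.03,0,0,0,255],[0,0,-0.038,0,0,0,255],[0,0,-0.042,0,0,0,255],[0,0,-0.044,0,0,0,255],[0,0,-0.045,0,0,0,255],[0,0,-0.045,0,0,0,255],[0,0,-0.045,0,0,0,150],[0,0,-0.045,0,0,0,80],[0,0,-0.045,0,0,0,0]]]'
python3 -m jog '[[[0,0,0,0,0,0,0],[0,0,0,0,0,0,0],[0,0,0.02,0,0,0,0],[0,0,0.06,0,0,0,0],[0,0,0.1,0,0,0,0],[0,0,0.11,0,0,0,0]]]'
python3 - <<'E'
from h import *
im=cv2.imread("pics/w3.png");m=bot.camera_model("wrist");m["T"]=np.load("w3T.npy")
w=im[250:352,100:205].astype(int)
g=((w[:,:,0]-w[:,:,2]>3)&(w.max(2)>150)).astype(np.uint8);g=cv2.morphologyEx(g,cv2.MORPH_OPEN,np.ones((3,3)))
c=max(cv2.findContours(g,0,1)[0],key=cv2.contourArea);h=cv2.convexHull(c)[:,0]+[100,250];print(h.min(0),h.max(0))
W=np.array([ray("wrist",p.astype(float),.069,m)[:2] for p in h])
A=np.c_[2*W,np.ones(len(W))];s=np.linalg.lstsq(A,(W**2).sum(1),rcond=None)[0];R=np.sqrt(s[2]+s[0]**2+s[1]**2)
print(s[:2],R,np.abs(np.hypot(*(W-s[:2]).T)-R).max())
E
```

```text
clock: 11.3
eef_pos: [0.5408, 0.1803, 0.0321]
tool_rot: [0.537, 0.844, 0.001, 0.001]
ft_force: [-0.1, 0.3, -0.1]
grip_width: 0.0693
clock: 11.8
eef_pos: [0.5434, 0.1811, 0.1482]
tool_rot: [0.537, 0.844, 0.004, 0.003]
ft_force: [0.3, 1.4, 0.2]
grip_width: 0.0856
[110 264] [192 340]
[0.48661964 0.02217884] 0.028303670672879568 0.0002709842083592588
```

```bash
python3 -m jog '[[[-0.013,-0.038,0,0,0,0,0],[-0.026,-0.076,0,0,0,0,0],[-0.039,-0.114,0,0,0,0,0],[-0.054,-0.15,0,0,0,0,0],[-0.054,-0.158,0,0,0,0,0],[-0.054,-0.158,0,0,0,0,0],[-0.054,-0.158,0,0,0,0,0],[-0.054,-0.158,0,0,0,0,0]]]'
python3 - <<'E'
from h import *
m=bot.camera_model('wrist');T=m['T'];o=bot.get_obs();w=bot.camera('wrist');cv2.imwrite('pics/w7.png',w);np.save('w7T.npy',T)
print(o['eef_pos'])
st=((w[:,:,0].astype(int)-w[:,:,2]>3)&(w.max(2)>150)).astype(np.uint8)
for z,lo in((.069,1500),):
  for c in cv2.findContours(cv2.morphologyEx(st,2,np.ones((3,3))),0,1)[0]:
    if cv2.contourArea(c)<lo: continue
    h=cv2.convexHull(c)[:,0]
    W=np.array([ray("wrist",p.astype(float),z,m)[:2] for p in h])
    A=np.c_[2*W,np.ones(len(W))];s=np.linalg.lstsq(A,(W**2).sum(1),rcond=None)[0];R=np.sqrt(s[2]+s[0]**2+s[1]**2)
    print(h.mean(0).round(),s[:2].round(4),R.round(4))
E
```

```text
clock: 12.47
eef_pos: [0.4867, 0.0229, 0.1416]
tool_rot: [0.537, 0.844, 0.001, 0.0]
ft_force: [-0.3, -0.1, 0.3]
grip_width: 0.0854
[0.48673209 0.02286153 0.14156045]
[315. 258.] [0.4864 0.022 ] 0.0283
[518.  61.] [0.5411 0.1795] 0.0284
```

```bash
python3 -m jog '[[[0,0,-0.03,0,0,0,0],[0,0,-0.06,0,0,0,0],[0,0,-0.09,0,0,0,0],[0,0,-0.11,0,0,0,0],[0,0,-0.11,0,0,0,0],[0,0,-0.11,0,0,0,0],[0,0,-0.11,0,0,0,150],[0,0,-0.11,0,0,0,255],[0,0,-0.11,0,0,0,255],[0,0,-0.11,0,0,0,255]]]'
python3 -m jog '[[[0,0,0,0,0,0,255],[0,0,0,0,0,0,255],[0,0,0.004,0,0,0,255],[0,0,0.012,0,0,0,255],[0,0,0.022,0,0,0,255],[0,0,0.032,0,0,0,255],[0,0,0.045,0,0,0,255],[0,0,0.045,0,0,0,255],[0,0,0.045,0,0,0,255],[0,0,0.045,0,0,0,255]]]'
python3 f.py
```

```text
clock: 13.35
eef_pos: [0.4872, 0.0222, 0.0333]
tool_rot: [0.537, 0.844, 0.001, 0.001]
ft_force: [-1.5, 0.5, 6.4]
grip_width: 0.0546
clock: 14.18
eef_pos: [0.4857, 0.0219, 0.0763]
tool_rot: [0.537, 0.844, 0.0, 0.0]
ft_force: [0.5, 0.2, -2.0]
grip_width: 0.0548
14.5833 F [ 0.25 -0.03 -1.94] sd [0.43 0.35 0.43] tau [ -0.   -39.36  21.63   0.     0.     0.  ] [0.4856 0.0219 0.076 ] 0.054876216152614024
```

```bash
python3 -m jog '[[[0,0,-0.015,0,0,0,255],[0,0,-0.03,0,0,0,255],[0,0,-0.038,0,0,0,255],[0,0,-0.042,0,0,0,255],[0,0,-0.044,0,0,0,255],[0,0,-0.045,0,0,0,255],[0,0,-0.045,0,0,0,255],[0,0,-0.045,0,0,0,150],[0,0,-0.045,0,0,0,80],[0,0,-0.045,0,0,0,0]]]'
python3 -m jog '[[[0,0,0,0,0,0,0],[0,0,0,0,0,0,0],[0,0,0.02,0,0,0,0],[0,0,0.06,0,0,0,0],[0,0,0.1,0,0,0,0],[0,0,0.11,0,0,0,0]]]'
python3 -m jog '[[[0.012,-0.037,0,0,0,0,0],[0.024,-0.074,0,0,0,0,0],[0.036,-0.111,0,0,0,0,0],[0.05,-0.148,0,0,0,0,0],[0.062,-0.184,0,0,0,0,0],[0.062,-0.184,0,0,0,0,0],[0.062,-0.184,0,0,0,0,0],[0.062,-0.184,0,0,0,0,0]]]'
cat > l.py <<'E'
from h import *
import sys
m=bot.camera_model('wrist');o=bot.get_obs();w=bot.camera('wrist');cv2.imwrite(sys.argv[1],w)
print(o['eef_pos'])
st=((w[:,:,0].astype(int)-w[:,:,2]>3)&(w.max(2)>150)).astype(np.uint8)
for c in cv2.findContours(cv2.morphologyEx(st,2,np.ones((3,3))),0,1)[0]:
    if cv2.contourArea(c)<1500: continue
    h=cv2.convexHull(c)[:,0]
    W=np.array([ray("wrist",p.astype(float),.069,m)[:2] for p in h])
    A=np.c_[2*W,np.ones(len(W))];s=np.linalg.lstsq(A,(W**2).sum(1),rcond=None)[0];R=np.sqrt(s[2]+s[0]**2+s[1]**2)
    print(h.mean(0).round(),s[:2].round(4),R.round(4))
E
python3 l.py pics/w8.png
```

```text
clock: 15.42
eef_pos: [0.4866, 0.0219, 0.0322]
tool_rot: [0.537, 0.844, 0.001, 0.001]
ft_force: [-0.4, -0.4, 0.1]
grip_width: 0.0689
clock: 15.92
eef_pos: [0.4895, 0.0221, 0.1471]
tool_rot: [0.537, 0.844, 0.003, 0.004]
ft_force: [1.0, -0.4, 1.1]
grip_width: 0.0855
clock: 16.58
eef_pos: [0.5473, -0.1619, 0.1406]
tool_rot: [0.537, 0.843, 0.0, -0.001]
ft_force: [-0.6, 1.0, -0.9]
grip_width: 0.0852
[ 0.54725681 -0.16188442  0.14056943]
[225. 368.] [ 0.5221 -0.2572] 0.0325
[312. 263.] [ 0.55   -0.1642] 0.0283
```

View pics/w8.png

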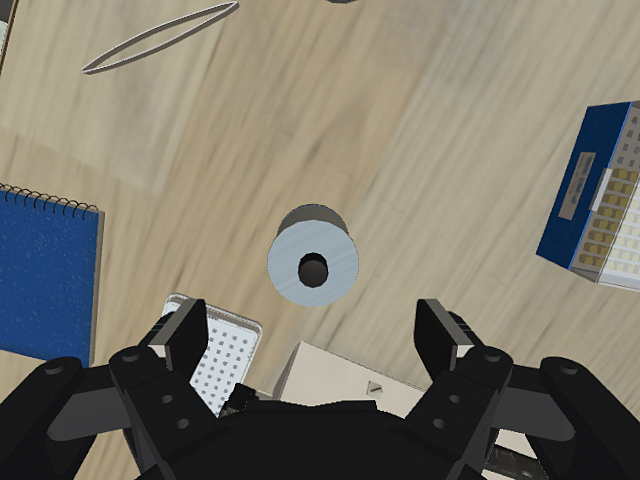

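The right tin's lid is at (312,263), between the open fingers. The instrument's pale panel corner at (300,343) is close, so I'll check that clearance.

```bash
python3 - <<'E'
from h import *
for z in(0,.05,.1,.15):print(z,[ray("wrist",p,z)[:2].round(3).tolist() for p in((300,343),(430,385))],[ray("top",p,z)[:2].round(3).tolist() for p in((437,203),(431,48))])
E
```

```text
0 [[0.582, -0.257], [0.711, -0.246]] [[0.576, -0.261], [0.97, -0.251]]
0.05 [[0.57, -0.228], [0.676, -0.22]] [[0.566, -0.249], [0.942, -0.239]]
0.1 [[0.559, -0.2], [0.641, -0.193]] [[0.555, -0.237], [0.913, -0.228]]
0.15 [[0.547, -0.171], [0.606, -0.166]] [[0.544, -0.225], [0.884, -0.216]]
```

Both views agree only at desk level (y ≈ -0.257), so there is enough clearance.

```bash
python3 -m jog '[[[0.002,-0.002,-0.03,0,0,0,0],[0.002,-0.002,-0.06,0,0,0,0],[0.002,-0.002,-0.09,0,0,0,0],[0.002,-0.002,-0.11,0,0,0,0],[0.002,-0.002,-0.11,0,0,0,0],[0.002,-0.002,-0.11,0,0,0,0],[0.002,-0.002,-0.11,0,0,0,150],[0.002,-0.002,-0.11,0,0,0,255],[0.002,-0.002,-0.11,0,0,0,255],[0.002,-0.002,-0.11,0,0,0,255]]]'
python3 -m jog '[[[0,0,0,0,0,0,255],[0,0,0,0,0,0,255],[0,0,0.004,0,0,0,255],[0,0,0.012,0,0,0,255],[0,0,0.022,0,0,0,255],[0,0,0.032,0,0,0,255],[0,0,0.045,0,0,0,255],[0,0,0.045,0,0,0,255],[0,0,0.045,0,0,0,255],[0,0,0.045,0,0,0,255]]]'
python3 f.py
```

```text
clock: 17.47
eef_pos: [0.551, -0.1645, 0.0339]
tool_rot: [0.537, 0.844, 0.0, 0.002]
ft_force: [-1.5, -0.2, 5.0]
grip_width: 0.0551
clock: 18.3
eef_pos: [0.5495, -0.164, 0.0761]
tool_rot: [0.537, 0.844, -0.0, -0.0]
ft_force: [0.1, -0.0, -7.6]
grip_width: 0.0553
18.7 F [-0.17 -0.05 -7.34] sd [0.27 0.78 0.39] tau [ -0.   -50.79  24.81   0.     0.     0.  ] [ 0.5496 -0.164   0.0759] 0.05557785618055243
```

The right tin is clearly the heaviest (7.5 N, against 3.2 and 2.1). I'll set it down as asked, then regrip it and raise it.

```bash
python3 -m jog '[[[0,0,-0.015,0,0,0,255],[0,0,-0.03,0,0,0,255],[0,0,-0.038,0,0,0,255],[0,0,-0.042,0,0,0,255],[0,0,-0.044,0,0,0,255],[0,0,-0.045,0,0,0,255],[0,0,-0.045,0,0,0,255],[0,0,-0.045,0,0,0,150],[0,0,-0.045,0,0,0,150],[0,0,-0.045,0,0,0,80]]]'
python3 -m jog '[[[0,0,0,0,0,0,80],[0,0,0,0,0,0,80],[0,0,0,0,0,0,255],[0,0,0,0,0,0,255],[0,0,0,0,0,0,255],[0,0,0,0,0,0,255],[0,0,0,0,0,0,255],[0,0,0,0,0,0,255]]]'
python3 -m jog '[[[0,0,0.004,0,0,0,255],[0,0,0.014,0,0,0,255],[0,0,0.03,0,0,0,255],[0,0,0.05,0,0,0,255],[0,0,0.07,0,0,0,255],[0,0,0.09,0,0,0,255],[0,0,0.11,0,0,0,255],[0,0,0.125,0,0,0,255],[0,0,0.13,0,0,0,255],[0,0,0.13,0,0,0,255]]]'
python3 -m jog '[[[0,0,0,0,0,0,255],[0,0,0,0,0,0,255],[0,0,0,0,0,0,255],[0,0,0,0,0,0,255],[0,0,0,0,0,0,255],[0,0,0,0,0,0,255]]]'
python3 f.py
python3 -c "
from h import *
s=bot.camera('scene');cv2.imwrite('pics/s9.png',cv2.resize(s[120:330,150:450],None,fx=2.6,fy=2.6,interpolation=2))"
```

```text
clock: 19.53
eef_pos: [0.5505, -0.1644, 0.0336]
tool_rot: [0.537, 0.844, 0.0, 0.001]
ft_force: [-2.9, 0.1, 0.9]
grip_width: 0.0583
clock: 20.2
eef_pos: [0.5505, -0.165, 0.0329]
tool_rot: [0.537, 0.843, -0.0, 0.001]
ft_force: [-4.5, -1.2, 7.8]
grip_width: 0.0556
clock: 21.03
eef_pos: [0.5509, -0.1642, 0.1626]
tool_rot: [0.537, 0.844, 0.001, 0.001]
ft_force: [0.6, -0.7, -7.0]
grip_width: 0.0549
clock: 21.53
eef_pos: [0.5495, -0.164, 0.1608]
tool_rot: [0.537, 0.844, -0.0, -0.0]
ft_force: [-0.7, 0.4, -8.1]
grip_width: 0.0549
21.9333 F [ 0.1   0.17 -7.46] sd [0.55 0.51 0.2 ] tau [ 0.000e+00 -4.937e+01  2.704e+01  2.000e-02  1.000e-02 -0.000e+00] [ 0.5498 -0.1641  0.1614] 0.0549299945187346
```

View pics/s9.png

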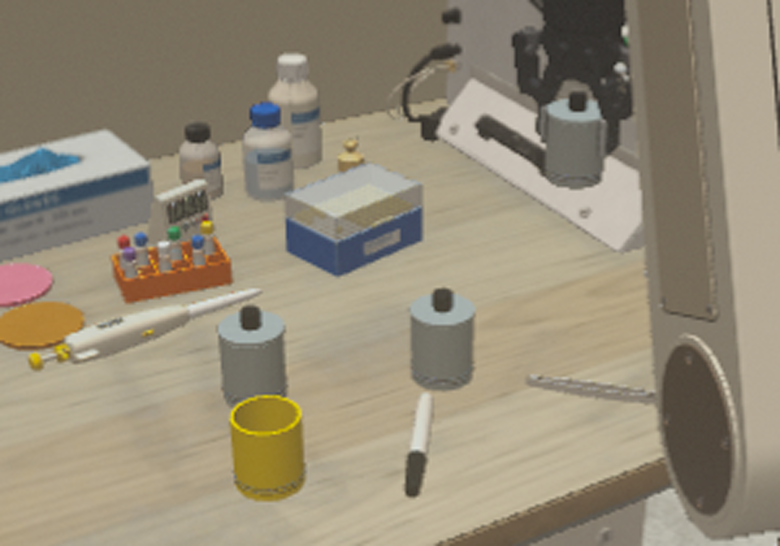

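The picture shows the right tin held upright high above the desk at crop (573,140). The other two stand at (252,355) and (442,340) with their lids on, and the bystanders I can see haven't moved. Handing in.

```bash
python3 -c "
from workcell import bot
print(bot.job_done())"
```

```text
the job is handed in; nothing more can be done
None
```

I put the lid on the open tin, then lifted the left, middle and right tins in that order and set each back down. The gripper felt about 3.2 N, 2.1 N and 7.5 N, so the right tin is the heaviest at roughly 0.76 kg. I regripped it and handed in at about 22 s with it held up, its underside about 13 cm above the desk.

**Last checks:** the hold read a steady 7.5 N, with no drift beyond sensor noise. The scene picture showed the held tin upright and the other two standing on the desk with their lids on. The bystanders I could see had not moved, but the arm hid the notebook and well plate in that final picture.

**Disagreements:** the overhead camera placed the tins 2–5 mm away from where the wrist camera did. I used the wrist values, and every grasp and the lid's seating worked with them. I did not measure the lid again after setting its tin down. Just before that tin's lift it looked fully seated, and about 1 s after the set-down, measured from above, its centre was about 1.5 mm from where I had measured the tin.

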